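# Draw back the plunger of a clay extruder for loading

## Robot

A 7-joint arm with a two-finger parallel gripper is mounted at the origin on a cart in front of the work surface, level with it; the furniture and walls round the work are solid. World frame = base frame: x ahead of the robot, y to its left, z up, the work surface at z = 0. Lengths are in mm, angles in degrees, forces in N, time in s.
With the tool pointing down it reaches from about 400 to 850 mm from the base axis. Payload 10.4 kg.
Tool frame: the origin (TCP) lies between the finger pads; the fingertips stand 19 mm ahead of it and the grasp point (between the pads) is the TCP (manip.finger_overhang is the distance from the TCP to the fingertips, in mm); z points along the fingers, x is the direction in which the jaws open and shut, and the axes are right-handed (so a half turn about z gives the same grasp; the last joint's range is limited). The gripper opens to 87 mm and grips with 3 to 60 N. Pads are 19 mm wide; open, the fingers measure 117 mm over their backs; the gripper's body (75 mm by 190 mm) begins 51 mm behind the grasp point.
Start: joints at [-68.102, 19.034, -3.707, 83.658, 1.238, 77.344, -5.071], TCP at [246.136, 574.516, 220.376] pointing down, gripper open.
Joint ranges: [-148.97, 148.97], [-28.65, 121.19], [-84.17, 76.75], [9.2, 138.47], [-72.65, 252.65], [3.7, 117.97], [-149.18, 149.18]. Speed limits (degrees/s): [127.2, 127.2, 159.86, 159.86, 180, 180, 180].

## Interface

Orientations are given as a 3x3 rotation matrix whose columns are the frame's x, y, z axes.
In Python, from rig import manip gives the robot as it stands. The module is installed in compiled form; this text tells all that it offers.
- The arm moves only by the tool step_arm, never from a script. Its argument "motion" is a list of rows, each a list of 5 numbers: the shift along the tool's x, y, z in cm, then the turn about the tool's z in degrees, then the finger opening in cm, from 0 to 8.7. A call has 1 to 8 rows; each row is the pose to reach, as a shift and turn from the pose measured when the call began, along the tool's axes at that moment; what a row does not reach only later rows make up. A row lasts 1/10 s, in which the tool goes at most 50 mm and 8.59 degrees, less where a joint would pass 70% of its speed; a pose out of reach is approached as far as the arm can. A call with a gripper value outside its range is refused whole. The fingers move at their own pace and stop on an object; the grip force is fixed at half the most. Time passes only in rows, so rows that repeat a pose let the fingers close. It gives the time, the measured TCP pose, the force and the opening at its end, in the units of the state.
- manip.observe(): the state, without advancing time (a new reading comes with each control period).
- manip.grab_frame(name): name is "side" or "top"; returns a dict with "image" (480x640x3 uint8, red, green, blue), "camera_matrix" (3x3 intrinsics, pixels), "D" ([k1, k2, p1, p2, k3] as OpenCV has them; the pictures are not rectified), "origin" and "rotation" of the camera in the world. Camera axes: x right, y down, z forward; pixel columns grow to the right and rows downward; lengths in mm; the calibration is good to about 2 mm. A picture is of the moment at which its call begins. There is no depth.
- manip.hand_in(): hands the job in, once; it reports no verdict.
Trained networks look in a picture, given as the dict that the camera call returned (one of the last four; its "shot" number tells which), for a name from the list of things; names that differ only in an ending like _2 or _b are one class to them, and where a whole thing is asked for, a point or a joint stands for the part that bears it (a point fixed in the world has none). Each returns a list of dicts, best first, with "conf" (0 to 1); they miss things now and then, are a little off and sometimes report something else, mostly with a low value. They report only what shows in the picture. A call takes as long as a camera call. They do not tell look-alikes from the thing itself.
- manip.recognise(picture, label): "bbox" ([centre column, centre row, width, height] in pixels, round what is visible of it).
- manip.outline_of(picture, label): "region" (480x640 bool, what is visible of it) and "bbox" ([centre column, centre row, width, height] in pixels, round what is visible of it).
- manip.place_of(picture, label): "centre" ([column, row] in pixels: a listed point, or the origin of a listed thing).
The state is a dict: "clock": time; "q": joint angles; "qd": joint speeds; "effort": joint torques, N m; "ee_pos": TCP position; "ee_rot": TCP orientation; "contact_force": force on the tool from outside, world axes, zero at the start; "wrist_torque": the same for the moment, N m; "finger_gap": finger opening in mm.
Only numpy, scipy, OpenCV 4.12 (cv2) and the standard library are available. Lean on these libraries where they do the work, as an engineer would, in place of code of your own. Each camera call takes 0.05 s, during which the arm holds its last target.

## Task

Get the hand extruder ready for loading: with the plunger still pushed in, take it by the cap at its top, lift it off the bench and set it down in the bench stand, so that its collar sits flat on the raised ring, and let go. Then take the plunger's knob and draw it straight up through the cap until the bottom of the piston is about 1 cm above the top edge of the loading window in the barrel, keeping the extruder upright and seated in the stand, and finish holding it there, knob in the gripper: let go, it would drop. Leave the other things on the bench alone.

Things in the scene. Friction and masses are not known exactly. Their poses are not given: they have to be found in the camera images.
- extruder: Hand clay extruder: upright round metal barrel with a grooved screw cap, 50 mm across all the way up and 156 mm high, its lowest 6 mm tapered in to 43 mm; loose, about 0.75 kg, standing on the bench. Origin: centre of the underside; z runs up the barrel, -x points out of the loading window. A collar (66 mm across) runs round it from 24 to 32 mm above the origin.
- cap (a point): Place to grasp the extruder: on the axis of its cap (50 mm across), 148 mm above the extruder's underside, 8 mm below the cap's top face; seated in the stand it is 124 mm above the ring. The plunger's 14 mm rod slides in the cap's 15.5 mm bore, 26 mm long; with the plunger in, the knob's top is 40 mm above this point.
- collar (a point): Centre of the underside of the extruder's collar, on the barrel's axis, 24 mm above the extruder's underside. It rests on the stand's ring when the extruder sits in the stand.
- window_top (a point): On the barrel's axis, level with the top edge of the loading window, 68 mm above the extruder's underside; axes as for the extruder. The window (32 mm high, 30 mm wide) is cut through the barrel's wall on the -x side, from 36 to 68 mm above the underside.
- plunger: Plunger of the extruder, loose, about 0.22 kg: a black rubber piston (41 mm across, 30 mm high) inside the barrel, a 14 mm steel rod through the cap, a wooden knob on top. Origin: centre of the piston's underside; z up the rod. Pushed in, it rests 14 mm above the extruder's underside; it can rise 86 mm, then the piston meets the cap from inside. Let go, it falls back in by its weight.
- knob (a point): Place to grasp the plunger's round wooden knob (30 mm across, 26 mm high, rounded below): on the rod's axis, 10 mm below the knob's top, 164 mm above the piston's underside. Pushed in, it is 22 mm above the cap's top face (50 mm across, wider than the knob), and the knob's underside is 6 mm above that face.
- piston_face (a point): Centre of the piston's underside. Pushed in, it is 54 mm below the window's top edge.
- stand: Bench stand of grey painted steel plate, fixed to the bench: a base plate 120 x 124 mm, 8 mm thick, two side cheeks, and a top plate 84 x 96 mm with its top 75 mm above the bench and a chamfered round hole of 55 mm through it (the ring). Origin: centre of the underside; z up.
- ring (a point): Centre of the hole in the stand's top plate, at its top face, 75 mm above the bench. The barrel goes down through the hole until the collar rests on the plate: 24 mm of the barrel is then below this point.
- cup: Bystander: terracotta test cup, 62 mm across, 53 mm high. Origin: centre of its underside.
- clay: Bystander: lump of clay, 52 x 74 x 40 mm. Origin: centre of its underside.
- sprig_mould: Bystander: plaster block with a flower pattern in its top, 50 x 62 x 26 mm. Origin: centre of its underside.
- can: Bystander: empty tin can, 75 mm across, 97 mm high. Origin: centre of its underside.
- wedge: Bystander: wooden wedge, 32 x 85 x 26 mm. Origin: centre of its underside.
Things that resemble listed ones, but are neither listed nor needed, are in the scene too. What is shaped like the plunger but orange or red is not meant.

How it is judged:
By the outcome, as a careful person would: the job done as asked, in the order asked, and still so for the second after the job is handed in, while the arm keeps its last pose, push and grip.
It also fails if it takes over 51 s, if anything falls off the work surface, if the arm or the gripper's body presses on something with over 40 N, if the wrist force passes 120 N, or if a joint passes its speed limit or range.

## Working session

There is one attempt and no reset: what is moved stays moved. The work goes in short steps, Python scripts to look and compute and a tool call to move; the robot and the scene stay as the last step left them, time stands still between calls to the robot, and variables do not carry over. Pictures are saved under pics/ and viewed, and the job is handed in when it is done.

Besides the shell and the picture viewer there is one more tool, called after "Request:" by a JSON object that holds its "fn" and its "kwargs", one argument or row to a line. step_arm: Moves the arm, as the interface text tells. Its arguments: {"type":"object","properties":{"motion":{"type":"array"}},"required":["motion"]}

```bash
mkdir -p pics; cat > h.py <<'E'
import numpy as np, cv2
from rig import manip
def ray(p,uv):
    K=np.array(p["camera_matrix"],float);D=np.array(p["D"],float)
    n=cv2.undistortPoints(np.array([[uv]],float),K,D)[0,0]
    d=np.array(p["rotation"])@np.array([n[0],n[1],1.]);return np.array(p["origin"],float),d/np.linalg.norm(d)
def atz(p,uv,z):
    o,d=ray(p,uv);return o+d*(z-o[2])/d[2]
def proj(p,X):
    R=np.array(p["rotation"]);c=R.T@(np.array(X,float)-np.array(p["origin"]))
    r,_=cv2.projectPoints(c.reshape(1,1,3),np.zeros(3),np.zeros(3),np.array(p["camera_matrix"],float),np.array(p["D"],float));return r[0,0]
def tri(a,u,b,v):
    A=np.zeros((3,3));y=np.zeros(3)
    L=[ray(a,u),ray(b,v)]
    for o,d in L:
        P=np.eye(3)-np.outer(d,d);A+=P;y+=P@o
    X=np.linalg.solve(A,y);return X,[round(float(np.linalg.norm((np.eye(3)-np.outer(d,d))@(X-o))),1) for o,d in L]
def save(p,n): cv2.imwrite("pics/"+n,p["image"][:,:,::-1])
def crop(p,n,c,r,w,h,s):
    im=p["image"][max(0,r-h//2):r+h//2,max(0,c-w//2):c+w//2,::-1];cv2.imwrite("pics/"+n,cv2.resize(im,None,fx=s,fy=s,interpolation=cv2.INTER_CUBIC))
E
python3 - <<'E'
from h import *
np.set_printoptions(precision=1,suppress=True)
s=manip.observe();print(s["clock"],s["ee_pos"],np.array(s["ee_rot"]),s["finger_gap"],manip.finger_overhang)
for n in("side","top"):
    p=manip.grab_frame(n);save(p,n+"0.png");print(n,p["origin"],p["rotation"])
    for l in("extruder","cap","knob","collar","plunger","ring","stand","window_top"):
        print(l,[(np.round(x["centre"],1).tolist(),round(x["conf"],2)) for x in manip.place_of(p,l)][:4])
print(manip.observe()["clock"])
E
```

```text
0.0 [246.  574.1 219.5] [[ 0.4  0.9 -0. ]
 [ 0.9 -0.4 -0. ]
 [-0.   0.  -1. ]] 86.98190006377536 19.0
side [628.3 968.  923.8] [[-1.   0.  -0. ]
 [ 0.   0.6 -0.8]
 [-0.  -0.8 -0.6]]
extruder [([332.3, 335.5], 0.58), ([330.7, 291.9], 0.48), ([348.6, 239.7], 0.31)]
cap [([332.0, 286.4], 0.93)]
knob [([292.7, 268.3], 0.87), ([288.6, 296.5], 0.76), ([330.2, 278.2], 0.69), ([352.1, 317.5], 0.65)]
collar [([331.3, 332.9], 0.55)]
plunger [([347.2, 367.4], 0.97), ([291.6, 349.6], 0.91), ([293.6, 320.3], 0.73)]
ring [([347.3, 221.1], 0.81), ([331.5, 290.9], 0.55)]
stand [([349.1, 238.0], 0.75), ([258.5, 372.7], 0.49)]
window_top [([331.6, 316.0], 0.67), ([330.5, 289.9], 0.26)]
top [ 246.2  -53.6 1707.3] [[-0.  -1.   0.2]
 [-1.   0.  -0. ]
 [-0.  -0.2 -1. ]]
extruder [([242.2, 256.1], 0.78)]
cap [([233.5, 243.2], 0.65)]
knob [([198.1, 255.8], 0.85), ([223.8, 212.7], 0.76), ([257.4, 208.8], 0.73), ([236.8, 243.4], 0.43)]
collar []
plunger [([211.4, 261.2], 0.86), ([301.7, 282.9], 0.73), ([264.8, 224.8], 0.65), ([241.5, 253.9], 0.57)]
ring [([367.1, 270.7], 0.93)]
stand [([363.1, 274.7], 0.76), ([246.7, 256.6], 0.5)]
window_top [([238.3, 250.5], 0.89)]
0.9
```

View pics/side0.png

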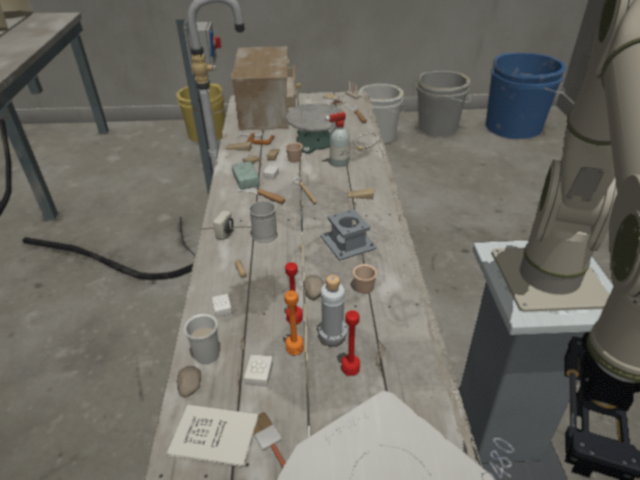

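View pics/top0.png

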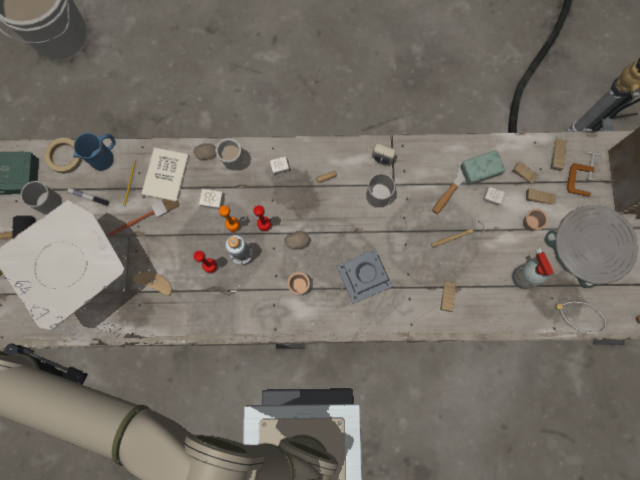

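The meant extruder is the grey metal barrel at side (332,310) and top (237,247). The red and orange plunger look-alikes are at side (291,295), (293,322) and (351,343); they have no barrel. The stand is at side (348,232). I'll confirm with enlarged crops and measure.

```bash
python3 - <<'E'
from h import *
np.set_printoptions(precision=1,suppress=True)
a=manip.grab_frame("side");b=manip.grab_frame("top")
crop(a,"s1.png",320,290,160,200,4)
i1=a["image"][240:390,250:390];i2=b["image"][190:310,180:400]
A=cv2.resize(i1,None,fx=3,fy=3,interpolation=2);B=cv2.resize(i2,None,fx=3,fy=3,interpolation=2)
cv2.imwrite("pics/c1.png",A[:,:,::-1]);cv2.imwrite("pics/c2.png",B[:,:,::-1])
for n,u,v in(("cap",(332,286.4),(233.5,243.2)),("ring",(347.3,221.1),(367.1,270.7)),("wt",(331.6,316),(238.3,250.5)),("ext",(332.3,335.5),(242.2,256.1)),("knob",(330.2,278.2),(236.8,243.4))):
    print(n,*tri(a,u,b,v))
print("ring z75",atz(a,(347.3,221.1),75),atz(b,(367.1,270.7),75))
for l in("cap","knob","extruder","window_top"):
  for p in(a,b):print(l,[(np.round(x["centre"],1).tolist(),round(x["conf"],2)) for x in manip.place_of(p,l)][:4])
for z,l in((148,"cap"),):
    print(atz(a,(332,286.4),z),atz(b,(233.5,243.2),z))
print("knobs side z164",[atz(a,u,164) for u in((292.7,268.3),(288.6,296.5),(352.1,317.5),(330.2,278.2))])
print("knobs top z164",[atz(b,u,164) for u in((198.1,255.8),(223.8,212.7),(257.4,208.8))])
for l in("cup","can","clay"):
    print(l,[(np.round(x["centre"],1).tolist(),atz(b,x["centre"],0)) for x in manip.place_of(b,l)][:3])
E
```

```text
cap [573.1 170.7 163.4] [1.2, 1.2]
ring [ 507.4 -186.9   71. ] [0.5, 0.5]
wt [572.8 170.1  71.3] [2.5, 2.5]
ext [570.4 167.7   3. ] [3.3, 3.3]
knob [573.  159.6 175.9] [4.4, 4.4]
ring z75 [ 507.5 -181.3   75. ] [ 507.2 -186.7   75. ]
cap [([332.9, 289.3], 0.86)]
cap [([236.5, 245.4], 0.81)]
knob [([292.4, 294.6], 0.98), ([290.5, 267.7], 0.81), ([352.1, 316.0], 0.56), ([329.3, 277.6], 0.51)]
knob [([254.9, 206.6], 0.85), ([378.8, 196.9], 0.66), ([220.5, 212.3], 0.64), ([199.9, 254.7], 0.58)]
extruder [([331.1, 337.8], 0.8)]
extruder [([240.7, 256.2], 0.67), ([364.4, 276.2], 0.33), ([300.8, 281.6], 0.22)]
window_top [([333.1, 318.0], 0.97), ([266.8, 231.5], 0.56)]
window_top [([238.6, 250.4], 0.91)]
[573.2 154.  148. ] [575.2 173.1 148. ]
knobs side z164 [array([657.5, 107. , 164. ]), array([666.8, 195.1, 164. ]), array([540.6, 262.6, 164. ]), array([576.5, 144.9, 164. ])]
knobs top z164 [array([539.4, 263.1, 164. ]), array([655.3, 197.9, 164. ]), array([664.8, 108.4, 164. ])]
cup [([298.1, 281.9], array([489.6,   6.9,   0. ])), ([234.2, 244.8], array([601.6, 192.5,   0. ]))]
can [([377.6, 193.2], array([ 751.7, -231.4,    0. ])), ([244.4, 256.6], array([566.1, 162.4,   0. ]))]
clay [([295.8, 238.3], array([618.3,  12.7,   0. ]))]
```

```bash
python3 -c "
import cv2,numpy as np
a=cv2.imread('pics/c1.png');b=cv2.imread('pics/c2.png');print(a.shape,b.shape)"
```

```text
(450, 420, 3) (360, 660, 3)
```

View pics/c1.png

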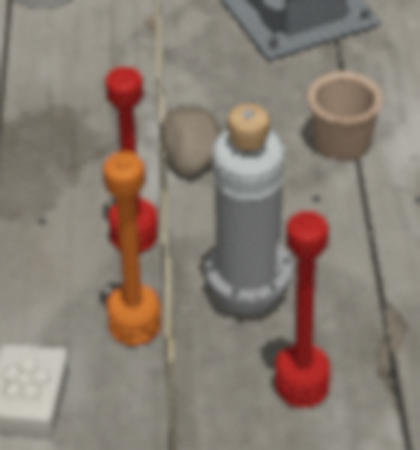

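View pics/c2.png

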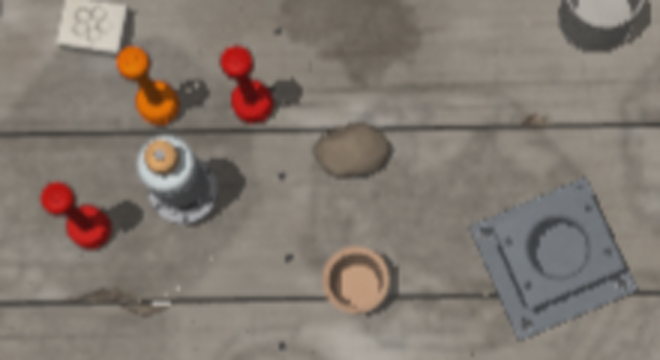

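```bash
cat >> h.py <<'E'
from scipy.optimize import minimize
def hull(p,x,y,prof):
    t=np.linspace(0,2*np.pi,40);P=[]
    for z,r in prof:
        for k in t:P.append(proj(p,(x+r*np.cos(k),y+r*np.sin(k),z)))
    return cv2.convexHull(np.array(P,np.float32))
E
python3 - <<'E'
from h import *
np.set_printoptions(precision=1,suppress=True)
a=manip.grab_frame("side");b=manip.grab_frame("top")
print("white",tri(a,(385,393),b,(125,262)),atz(b,(125,262),0))
for p,c in((a,(332,310)),(b,(237,247))):
    for l in("extruder","stand"):
        for o in manip.outline_of(p,l)[:3]:
            print(l,round(o["conf"],2),np.round(o["bbox"],1))
    o=[o for o in manip.outline_of(p,"extruder") if abs(o["bbox"][0]-c[0])<15]
    m=o[0]["region"].astype(np.uint8)
    def rend(x,y):
        r=np.zeros((480*4,640*4),np.uint8)
        for pr in([(0,21.5),(6,25),(156,25)],[(24,33),(32,33)]):
            cv2.fillConvexPoly(r,np.int32(np.round(hull(p,x,y,pr)*4+1.5)),1)
        return cv2.resize(r.astype(np.float32),(640,480),interpolation=cv2.INTER_AREA)
    f=lambda v:np.abs(rend(*v)-m).sum()
    r=minimize(f,[573,168],method="Nelder-Mead",options=dict(initial_simplex=[[573,168],[583,168],[573,178]]))
    print(r.x,r.fun,m.sum())
E
```

```text
white (array([513.6, 449.6, 182.5]), [9.4, 9.4]) [555.7 506.7   0. ]
extruder 0.58 [332.5 314.4  28.7  56. ]
[573.9 170.6] 211.25 1246
extruder 0.67 [234.3 242.6   9.6   9.8]
extruder 0.66 [240.4 249.4  27.5  31. ]
extruder 0.53 [212.2 200.8  18.4  22.7]
stand 0.58 [364.6 278.4  56.2  55.9]
[574.  165.6] 464.3125 120
```

```bash
python3 - <<'E'
from h import *
np.set_printoptions(precision=1,suppress=True)
a=manip.grab_frame("side");b=manip.grab_frame("top")
o=[o for o in manip.outline_of(b,"extruder") if abs(o["bbox"][0]-239)<10 and o["bbox"][2]>20]
if o:
    m=o[0]["region"].astype(np.uint8);p=b
    def rend(x,y):
        r=np.zeros((480*4,640*4),np.uint8)
        for pr in([(0,21.5),(6,25),(156,25)],[(24,33),(32,33)],[(162,5),(168,15),(188,15)]):
            cv2.fillConvexPoly(r,np.int32(np.round(hull(p,x,y,pr)*4+1.5)),1)
        return cv2.resize(r.astype(np.float32),(640,480),interpolation=cv2.INTER_AREA)
    f=lambda v:np.abs(rend(*v)-m).sum()
    r=minimize(f,[573,168],method="Nelder-Mead",options=dict(initial_simplex=[[573,168],[583,168],[573,178]]))
    print(r.x,r.fun,m.sum())
out=[]
for p,c,r0,w,h,y,ring in((a,250,240,150,150,(574,170.5),0),(b,200,205,80,80,(574,170.5),0),(a,310,190,80,80,(507.4,-186.5),1),(b,330,240,80,80,(507.4,-186.5),1)):
    s=8 if w==80 else 4
    im=cv2.resize(p["image"][r0:r0+h,c:c+w],None,fx=s,fy=s,interpolation=cv2.INTER_CUBIC)[:,:,::-1].copy()
    for z,R in (((75,27.5),) if ring else ((156,25),(24,33),(32,33),(188,15))):
        pts=np.array([proj(p,(y[0]+R*np.cos(k),y[1]+R*np.sin(k),z)) for k in np.linspace(0,6.283,60)])
        cv2.polylines(im,[np.int32((pts-[c,r0]+.5)*s)],True,(0,255,0),1)
    out.append(cv2.resize(im,(400,400)))
    
cv2.imwrite("pics/ov.png",cv2.resize(np.vstack([np.hstack(out[:2]),np.hstack(out[2:])]),(600,600),interpolation=cv2.INTER_AREA))
E
```

```text
[569.7 167.2] 149.25 448
```

View pics/ov.png

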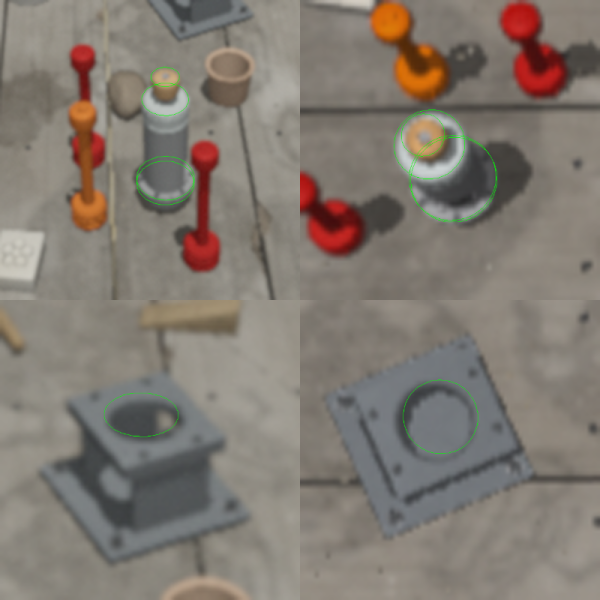

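The overlays confirm the extruder: wooden knob and grey barrel, axis at about (573,170). The ring is at about (507,-185.5). The start jaw direction (about 66°) lies between the look-alikes, so I'll keep it and rise before crossing.

```bash
cat > d.py <<'E'
import sys
from h import *
s=manip.observe();R=np.array(s["ee_rot"]);p=np.array(s["ee_pos"])
for a in sys.argv[1:]:
    t=np.array(eval(a),float);print(a,np.round(R.T@(t-p)/10,2).tolist())
print("t",s["clock"],"p",np.round(p,1),"gap",round(s["finger_gap"],1),"F",np.round(s["contact_force"],1),"x",np.round(R[:,0],3),"z",np.round(R[:,2],3))
E
python3 d.py 246,574,300 573,170,300
```

```text
246,574,300 [-0.05, 0.01, -7.96]
573,170,300 [-24.31, 45.98, -7.97]
t 2.1 p [246.1 574.5 220.4] gap 87.1 F [ 0.7 -0.5  0.2] x [0.394 0.919 0.   ] z [-0.  0. -1.]
```

Request:
{"fn": "step_arm", "kwargs": {
  "motion": [
    [0, 0, -4.5, 0, 8.7],
    [-1, 2, -8, 0, 8.7],
    [-3, 6, -8, 0, 8.7],
    [-5, 10, -8, 0, 8.7],
    [-7.2, 14, -8, 0, 8.7],
    [-9.5, 18, -8, 0, 8.7],
    [-11.5, 22, -8, 0, 8.7],
    [-13.5, 26, -8, 0, 8.7]
  ]
}}

```text
clock: 2.9
ee_pos: [432.9, 346.4, 300.7]
ee_rot: [[0.394, 0.919, 0.0], [0.919, -0.394, 0.001], [0.001, 0.0, -1.0]]
contact_force: [1.2, 0.1, 0.1]
finger_gap: 87.0
```

```bash
python3 d.py 573,170,300
```

```text
573,170,300 [-10.7, 19.83, 0.06]
t 2.9 p [432.9 346.4 300.7] gap 87.0 F [1.2 0.1 0.1] x [0.394 0.919 0.001] z [ 0.     0.001 -1.   ]
```

Request:
{"fn": "step_arm", "kwargs": {
  "motion": [
    [-2, 3.7, 0, 0, 8.7],
    [-4, 7.5, 0, 0, 8.7],
    [-6, 11.2, 0, 0, 8.7],
    [-8, 14.8, 0, 0, 8.7],
    [-9.7, 18, 0, 0, 8.7],
    [-10.7, 19.8, 0, 0, 8.7],
    [-10.7, 19.8, 0, 0, 8.7]
  ]
}}

```text
clock: 3.6
ee_pos: [574.3, 166.4, 300.5]
ee_rot: [[0.399, 0.917, 0.001], [0.917, -0.399, -0.001], [-0.0, 0.001, -1.0]]
contact_force: [-0.6, 0.7, -0.1]
finger_gap: 86.9
```

```bash
python3 d.py 573,170,220 573,170,148; python3 - <<'E'
from h import *
a=manip.grab_frame("side");crop(a,"g1.png",330,290,200,200,3)
E
```

```text
573,170,220 [0.28, -0.27, 8.05]
573,170,148 [0.29, -0.28, 15.25]
t 3.6 p [574.3 166.4 300.5] gap 86.9 F [-0.6  0.7 -0.1] x [ 0.399  0.917 -0.   ] z [ 0.001 -0.001 -1.   ]
```

View pics/g1.png

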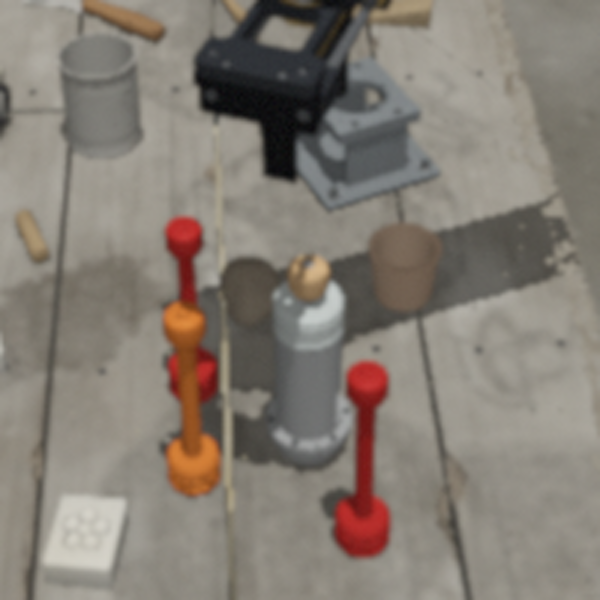

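The gripper is above the extruder, with its near finger at about (283,165) in the crop. I'll descend to just above the knob and check.

Request:
{"fn": "step_arm", "kwargs": {
  "motion": [
    [0.3, -0.3, 3, 0, 8.7],
    [0.3, -0.3, 6, 0, 8.7],
    [0.3, -0.3, 8, 0, 8.7],
    [0.3, -0.3, 8.5, 0, 8.7],
    [0.3, -0.3, 8.5, 0, 8.7]
  ]
}}

```text
clock: 4.15
ee_pos: [571.0, 173.8, 215.4]
ee_rot: [[0.395, 0.919, -0.001], [0.919, -0.395, 0.0], [-0.0, -0.001, -1.0]]
contact_force: [0.6, -0.1, 0.7]
finger_gap: 87.1
```

```bash
python3 d.py 573,170,148; python3 - <<'E'
from h import *
a=manip.grab_frame("side");b=manip.grab_frame("top")
A=cv2.resize(a["image"][220:360,260:400],(560,560),interpolation=2)
for nm,p,c,r in(("A",a,260,220),):
    s=manip.observe();P=np.array(s["ee_pos"]);
    u=(proj(p,P)-[c,r]+.5)*4;cv2.circle(A,tuple(int(x) for x in u),4,(0,255,0),-1)
    for z in(148,188):
        u=(proj(p,(P[0],P[1],z))-[c,r]+.5)*4;cv2.circle(A,tuple(int(x) for x in u),3,(255,0,255),-1)
cv2.imwrite("pics/g2.png",A[:,:,::-1])
E
```

```text
573,170,148 [-0.27, 0.33, 6.74]
t 4.15 p [571.  173.8 215.4] gap 87.1 F [ 0.6 -0.1  0.7] x [ 0.395  0.919 -0.   ] z [-0.001  0.    -1.   ]
```

View pics/g2.png

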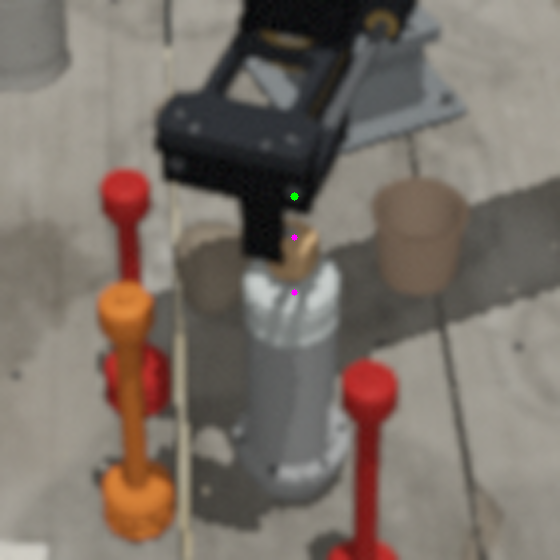

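```bash
for i in 1 2 3; do python3 d.py 573,170,148;done; python3 - <<'E'
from h import *
a=manip.grab_frame("side")
E
python3 d.py 573,170,148
```

```text
573,170,148 [-0.29, 0.22, 6.89]
t 4.25 p [572.  173.5 216.9] gap 86.8 F [0.7 0.7 0.9] x [0.396 0.918 0.002] z [ 0.002  0.001 -1.   ]
573,170,148 [-0.29, 0.22, 6.89]
t 4.25 p [572.  173.5 216.9] gap 86.8 F [0.7 0.7 0.9] x [0.396 0.918 0.002] z [ 0.002  0.001 -1.   ]
573,170,148 [-0.29, 0.22, 6.89]
t 4.25 p [572.  173.5 216.9] gap 86.8 F [0.7 0.7 0.9] x [0.396 0.918 0.002] z [ 0.002  0.001 -1.   ]
573,170,148 [-0.29, 0.19, 6.9]
t 4.3 p [572.2 173.3 217. ] gap 87.2 F [-0.3 -0.6  0.2] x [0.396 0.918 0.002] z [ 0.002  0.001 -1.   ]
```

Request:
{"fn": "step_arm", "kwargs": {
  "motion": [
    [-0.3, 0.2, 2.5, 0, 8.7],
    [-0.3, 0.2, 5, 0, 8.7],
    [-0.3, 0.2, 6.4, 0, 8.7],
    [-0.3, 0.2, 6.8, 0, 8.7],
    [-0.3, 0.2, 6.8, 0, 8.7],
    [-0.3, 0.2, 6.8, 0, 8.7]
  ]
}}

```text
clock: 4.9
ee_pos: [573.7, 170.2, 150.3]
ee_rot: [[0.396, 0.918, 0.004], [0.918, -0.396, 0.002], [0.003, 0.003, -1.0]]
contact_force: [-0.2, -0.8, 0.5]
finger_gap: 86.8
```

```bash
python3 d.py 573,170,148; python3 - <<'E'
from h import *
a=manip.grab_frame("side")
crop(a,"g3.png",330,290,140,140,4)
E
```

```text
573,170,148 [-0.04, -0.06, 0.23]
t 4.9 p [573.7 170.2 150.3] gap 86.8 F [-0.2 -0.8  0.5] x [0.396 0.918 0.003] z [ 0.004  0.002 -1.   ]
```

View pics/g3.png

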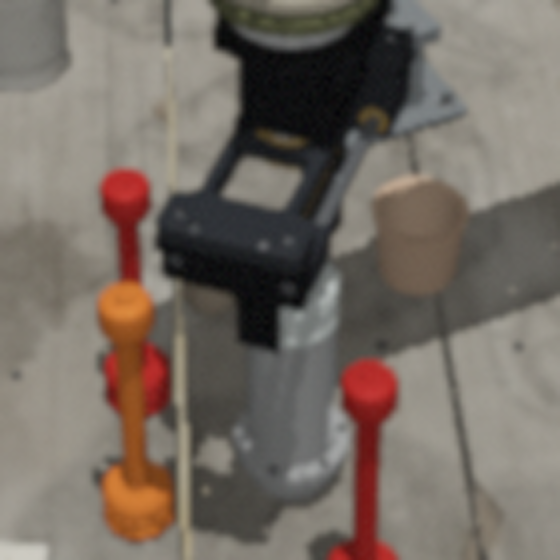

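The fingers straddle the cap and the body clears the knob. Closing.

Request:
{"fn": "step_arm", "kwargs": {
  "motion": [
    [0, 0, 0.1, 0, 6.5],
    [0, 0, 0.1, 0, 5.4],
    [0, 0, 0.1, 0, 4.6],
    [0, 0, 0.1, 0, 4.0],
    [0, 0, 0.1, 0, 4.0],
    [0, 0, 0.1, 0, 4.0],
    [0, 0, 0.1, 0, 4.0]
  ]
}}

```text
clock: 5.65
ee_pos: [573.7, 169.9, 149.4]
ee_rot: [[0.396, 0.918, 0.004], [0.918, -0.396, 0.002], [0.003, 0.003, -1.0]]
contact_force: [-0.3, -1.4, 0.5]
finger_gap: 49.2
```

```bash
python3 d.py 573,170,148
```

```text
573,170,148 [-0.02, -0.07, 0.14]
t 5.65 p [573.7 169.9 149.4] gap 49.2 F [-0.3 -1.4  0.5] x [0.396 0.918 0.003] z [ 0.004  0.002 -1.   ]
```

Gripped, with a 49 mm opening. Lifting.

Request:
{"fn": "step_arm", "kwargs": {
  "motion": [
    [0, 0, -0.8, 0, 4.0],
    [0, 0, -2.5, 0, 4.0],
    [0, 0, -5, 0, 4.0],
    [0, 0, -8, 0, 4.0],
    [0, 0, -11, 0, 4.0],
    [0, 0, -13, 0, 4.0],
    [0, 0, -13.5, 0, 4.0],
    [0, 0, -13.5, 0, 4.0]
  ]
}}

```text
clock: 6.45
ee_pos: [573.0, 169.6, 283.9]
ee_rot: [[0.396, 0.918, 0.003], [0.918, -0.396, 0.001], [0.003, 0.003, -1.0]]
contact_force: [0.5, -0.3, -10.5]
finger_gap: 49.2
```

```bash
python3 d.py 507,-185.5,284; python3 - <<'E'
from h import *
a=manip.grab_frame("side");save(a,"g4.png")
E
```

```text
507,-185.5,284 [-35.22, 8.0, -0.09]
t 6.45 p [573.  169.6 283.9] gap 49.2 F [  0.5  -0.3 -10.5] x [0.396 0.918 0.003] z [ 0.003  0.001 -1.   ]
```

View pics/g4.png

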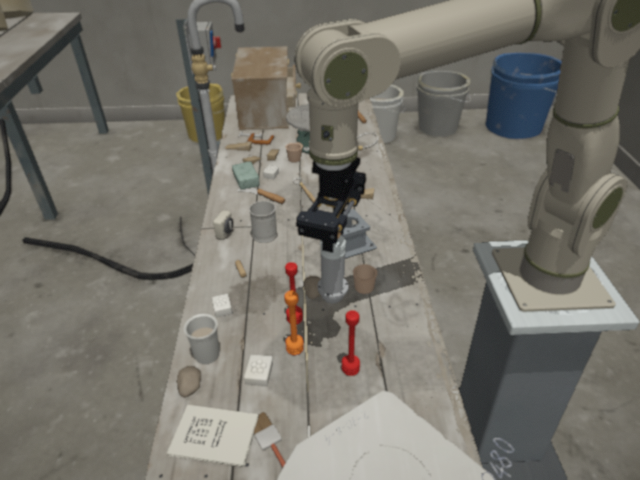

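The extruder is lifted cleanly and hangs upright (side view, barrel about (333,265)). Carrying it to the stand.

Request:
{"fn": "step_arm", "kwargs": {
  "motion": [
    [-1, 0.2, 0, 0, 4.0],
    [-3, 0.7, 0, 0, 4.0],
    [-6, 1.4, 0, 0, 4.0],
    [-10, 2.3, 0, 0, 4.0],
    [-14, 3.2, 0, 0, 4.0],
    [-18, 4.1, 0, 0, 4.0],
    [-22, 5, 0, 0, 4.0],
    [-25, 5.7, 0, 0, 4.0]
  ]
}}

```text
clock: 7.3
ee_pos: [523.7, -87.8, 282.1]
ee_rot: [[0.4, 0.916, 0.001], [0.916, -0.4, 0.0], [0.0, 0.001, -1.0]]
contact_force: [0.3, 0.7, -9.1]
finger_gap: 49.4
```

```bash
python3 d.py 507,-185.5,284
```

```text
507,-185.5,284 [-9.62, 2.38, -0.19]
t 7.3 p [523.7 -87.8 282.1] gap 49.4 F [ 0.3  0.7 -9.1] x [0.4   0.916 0.   ] z [ 0.001  0.    -1.   ]
```

Request:
{"fn": "step_arm", "kwargs": {
  "motion": [
    [-3, 0.7, -0.2, 0, 4.0],
    [-6, 1.5, -0.2, 0, 4.0],
    [-8.2, 2, -0.2, 0, 4.0],
    [-9.3, 2.3, -0.2, 0, 4.0],
    [-9.6, 2.4, -0.2, 0, 4.0],
    [-9.6, 2.4, -0.2, 0, 4.0],
    [-9.6, 2.4, -0.2, 0, 4.0]
  ]
}}

```text
clock: 8.0
ee_pos: [507.5, -184.1, 283.9]
ee_rot: [[0.398, 0.917, 0.001], [0.917, -0.398, 0.001], [0.001, 0.0, -1.0]]
contact_force: [0.4, -0.3, -9.7]
finger_gap: 49.2
```

```bash
cat > ovl.py <<'E'
import sys
from h import *
name=sys.argv[1];X=eval(sys.argv[2]);ring=(507,-185.5)
s=manip.observe();P=np.array(s["ee_pos"]);Rm=np.array(s["ee_rot"])
a=manip.grab_frame("side");b=manip.grab_frame("top")
out=[]
for p in(a,b):
    u=proj(p,(507,-185.5,120));c,r0=int(u[0])-40,int(u[1])-40
    sc=7;im=cv2.resize(p["image"][r0:r0+80,c:c+80],None,fx=sc,fy=sc,interpolation=cv2.INTER_CUBIC)[:,:,::-1].copy()
    if '-n' not in sys.argv:
      for q,z,R,col in((ring,75,27.5,(0,255,0)),(X,P[2]-149.4+24,33,(255,0,255)),(X,P[2]-149.4,21.5,(255,0,255)),(X,P[2]-149.4+6,25,(255,0,255))):
        pts=np.array([proj(p,(q[0]+R*np.cos(k),q[1]+R*np.sin(k),z)) for k in np.linspace(0,6.283,60)])
        cv2.polylines(im,[np.int32((pts-[c,r0]+.5)*sc)],True,col,1)
    out.append(im[:,:])
cv2.imwrite("pics/"+name,cv2.resize(np.hstack(out),(800,400),interpolation=cv2.INTER_AREA) if '-s' not in sys.argv else out[0])
E
python3 d.py 507,-185.5,280;python3 ovl.py h1.png "tuple(P[:2])" -s
```

```text
507,-185.5,280 [-0.15, 0.01, 0.39]
t 8.0 p [ 507.5 -184.1  283.9] gap 49.2 F [ 0.4 -0.3 -9.7] x [0.398 0.917 0.001] z [ 0.001  0.001 -1.   ]Traceback (most recent call last):
  File "ovl.py", line 3, in <module>
    name=sys.argv[1];X=eval(sys.argv[2]);ring=(507,-185.5)
                       ~~~~^^^^^^^^^^^^^
  File "<string>", line 1, in <module>
NameError: name 'P' is not defined
```

```bash
sed -i 's/X=eval(sys.argv\[2\]);//; s/^a=manip/X=eval(sys.argv[2])\na=manip/' ovl.py; python3 ovl.py h1.png "tuple(P[:2])"
```

```text
(no output)
```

View pics/h1.png

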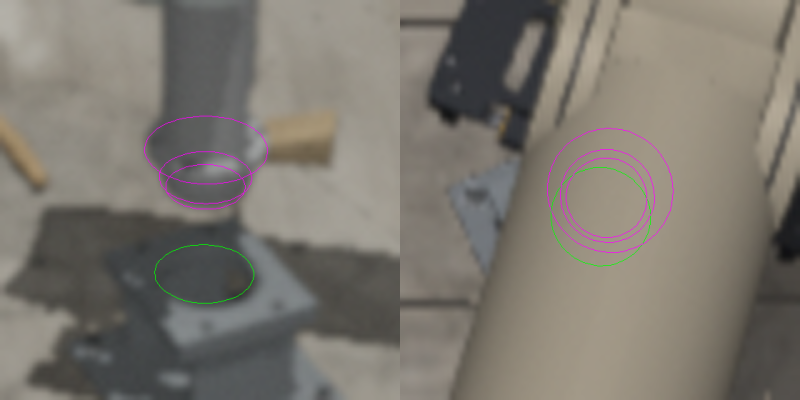

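```bash
cat > o2.py <<'E'
from h import *
import sys
b=manip.grab_frame("top");a=manip.grab_frame("side")
T=cv2.imread("pics/top0.png");S=cv2.imread("pics/side0.png")
E=(573.5,170);G=eval(sys.argv[1])
out=[]
for im,p,q,cs,ctr in((T,b,E,((156,25),(188,15)),proj(b,(*E,156))),(T,b,G,((75,27.5),),proj(b,(*G,75))),(S,a,E,((156,25),(188,15)),proj(a,(*E,156))),(S,a,G,((75,27.5),),proj(a,(*G,75)))):
    c,r=int(ctr[0])-15,int(ctr[1])-15;sc=13
    m=cv2.resize(im[r:r+30,c:c+30],None,fx=sc,fy=sc,interpolation=cv2.INTER_CUBIC)
    for z,R in cs:
        pts=np.array([proj(p,(q[0]+R*np.cos(k),q[1]+R*np.sin(k),z)) for k in np.linspace(0,6.283,60)])
        cv2.polylines(m,[np.int32((pts-[c,r]+.5)*sc)],True,(0,255,0),1)
    out.append(m)
cv2.imwrite("pics/"+sys.argv[2],cv2.resize(np.vstack([np.hstack(out[:2]),np.hstack(out[2:])]),(600,600),interpolation=cv2.INTER_AREA))
E
python3 o2.py "(507,-185.5)" o2.png
```

```text
(no output)
```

View pics/o2.png

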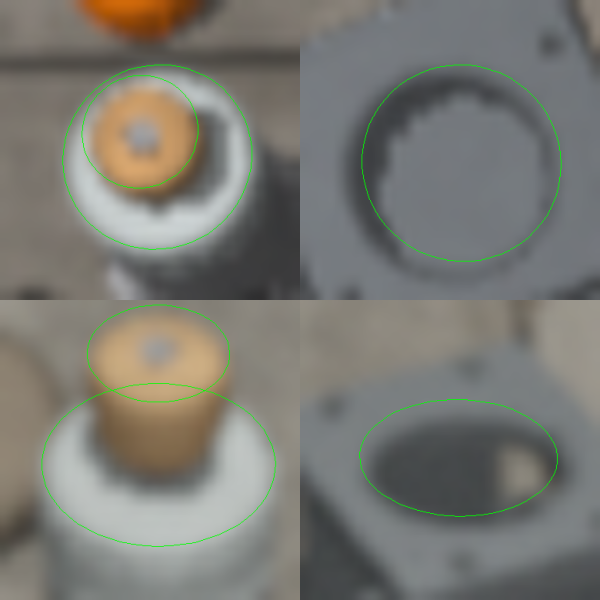

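```bash
sed -i 's/((75,27.5),)/((75,29.5),(73,27.5))/g' o2.py; python3 o2.py "(505,-182.5)" o3.png
```

```text
(no output)
```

View pics/o3.png

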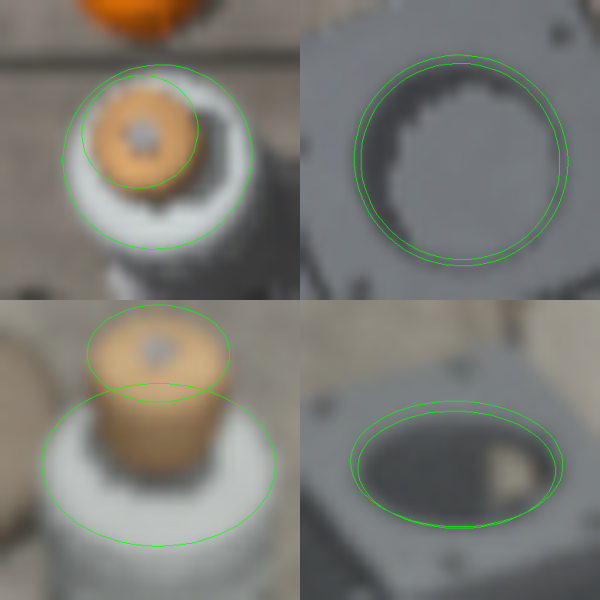

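The refined ring at (505,-182.5) fits both views. I'll align and lower to just above the ring.

```bash
python3 d.py 505,-182.5,234
```

```text
505,-182.5,234 [0.13, -0.33, 5.01]
t 8.3 p [ 507.4 -185.   284.1] gap 49.1 F [  1.1  -0.4 -10. ] x [0.399 0.917 0.   ] z [ 0.001  0.    -1.   ]
```

Request:
{"fn": "step_arm", "kwargs": {
  "motion": [
    [0.1, -0.3, 1, 0, 4.0],
    [0.1, -0.3, 2.5, 0, 4.0],
    [0.1, -0.3, 4, 0, 4.0],
    [0.1, -0.3, 4.8, 0, 4.0],
    [0.1, -0.3, 5, 0, 4.0],
    [0.1, -0.3, 5, 0, 4.0],
    [0.1, -0.3, 5, 0, 4.0]
  ]
}}

```text
clock: 9.0
ee_pos: [505.5, -183.0, 234.7]
ee_rot: [[0.399, 0.917, 0.002], [0.917, -0.399, -0.0], [0.001, 0.002, -1.0]]
contact_force: [0.2, 0.6, -9.1]
finger_gap: 49.0
```

```bash
sed -i 's/ring=(507,-185.5)/ring=(505,-182.5)/' ovl.py; python3 ovl.py h2.png "tuple(P[:2])";python3 d.py 505,-182.5,199
```

```text
505,-182.5,199 [0.02, -0.07, 3.57]
t 9.1 p [ 505.5 -183.   234.7] gap 49.1 F [-0.  -0.3 -9.9] x [0.399 0.917 0.001] z [ 0.002 -0.    -1.   ]
```

View pics/h2.png

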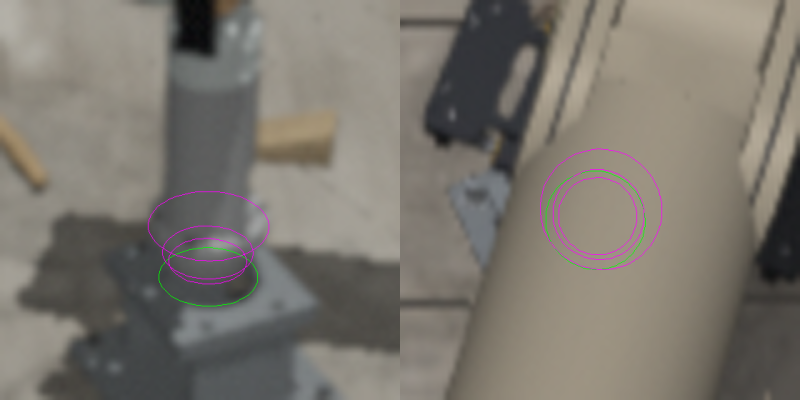

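```bash
python3 - <<'E'
from h import *
a=manip.grab_frame("side")
P=manip.observe()["ee_pos"]
u=proj(a,(505,-182.5,100));c,r=int(u[0])-25,int(u[1])-30;s=10
m=cv2.resize(a["image"][r:r+55,c:c+55],None,fx=s,fy=s,interpolation=2)[:,:,::-1].copy()
x,y=505.,-182.5
for dx in(0,):
  for z0,z1,R in((P[2]-149.4+36,P[2]-149.4+110,25),):
    h=hull(a,P[0],P[1],[(z0,R),(z1,R)]);cv2.polylines(m,[np.int32((h[:,0]-[c,r]+.5)*s)],True,(255,0,255),1)
for z,R in((75,29.5),(75,27.5)):
    pts=np.array([proj(a,(x+R*np.cos(k),y+R*np.sin(k),z)) for k in np.linspace(0,6.283,60)])
    cv2.polylines(m,[np.int32((pts-[c,r]+.5)*s)],True,(0,255,0),1)
cv2.imwrite("pics/h3.png",m)
E
```

```text
(no output)
```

View pics/h3.png

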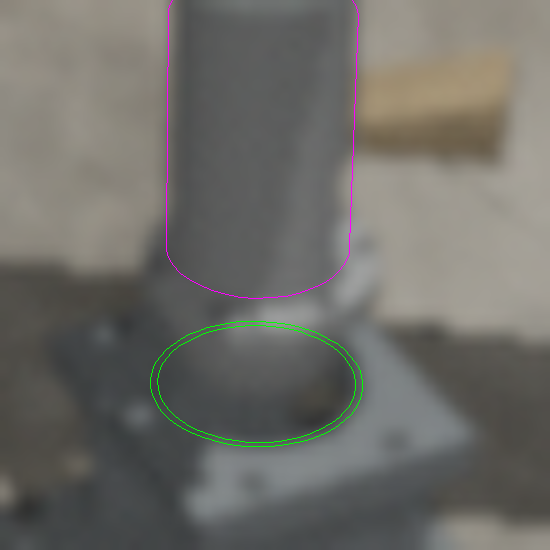

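Aligned within about 1 mm. Lowering into the hole while watching the force.

Request:
{"fn": "step_arm", "kwargs": {
  "motion": [
    [0, 0, 0.5, 0, 4.0],
    [0, 0, 0.9, 0, 4.0],
    [0, 0, 1.2, 0, 4.0],
    [0, 0, 1.5, 0, 4.0],
    [0, 0, 1.7, 0, 4.0],
    [0, 0, 1.7, 0, 4.0]
  ]
}}

```text
clock: 9.75
ee_pos: [505.4, -183.0, 217.3]
ee_rot: [[0.399, 0.917, 0.002], [0.917, -0.399, -0.0], [0.001, 0.001, -1.0]]
contact_force: [0.0, 0.5, -8.5]
finger_gap: 48.8
```

```bash
python3 d.py 505,-182.5,200.4
```

```text
505,-182.5,200.4 [0.03, -0.05, 1.69]
t 9.75 p [ 505.4 -183.   217.3] gap 48.8 F [ 0.   0.5 -8.5] x [0.399 0.917 0.001] z [ 0.002 -0.    -1.   ]
```

Request:
{"fn": "step_arm", "kwargs": {
  "motion": [
    [0, 0, 0.5, 0, 4.0],
    [0, 0, 0.9, 0, 4.0],
    [0, 0, 1.2, 0, 4.0],
    [0, 0, 1.4, 0, 4.0],
    [0, 0, 1.4, 0, 4.0],
    [0, 0, 1.4, 0, 4.0]
  ]
}}

```text
clock: 10.35
ee_pos: [505.4, -183.0, 203.4]
ee_rot: [[0.399, 0.917, 0.002], [0.917, -0.399, -0.0], [0.001, 0.001, -1.0]]
contact_force: [-0.8, -0.9, -9.5]
finger_gap: 49.3
```

```bash
python3 d.py 505,-182.5,200.4
```

```text
505,-182.5,200.4 [0.03, -0.06, 0.3]
t 10.35 p [ 505.4 -183.   203.4] gap 49.3 F [-0.8 -0.9 -9.5] x [0.399 0.917 0.001] z [ 0.002 -0.    -1.   ]
```

Request:
{"fn": "step_arm", "kwargs": {
  "motion": [
    [0, 0, 0.1, 0, 4.0],
    [0, 0, 0.2, 0, 4.0],
    [0, 0, 0.3, 0, 4.0],
    [0, 0, 0.3, 0, 4.0]
  ]
}}

```text
clock: 10.75
ee_pos: [505.6, -183.1, 200.6]
ee_rot: [[0.399, 0.917, 0.002], [0.917, -0.399, -0.0], [0.001, 0.002, -1.0]]
contact_force: [-0.6, 0.0, -7.5]
finger_gap: 49.1
```

```bash
python3 d.py 505,-182.5,200.4
```

```text
505,-182.5,200.4 [0.03, -0.07, 0.02]
t 10.75 p [ 505.6 -183.1  200.6] gap 49.1 F [-0.6  0.  -7.5] x [0.399 0.917 0.001] z [ 0.002 -0.    -1.   ]
```

Contact is just beginning: the load has dropped from 9.5 to 7.5 N. A bit further.

Request:
{"fn": "step_arm", "kwargs": {
  "motion": [
    [0, 0, 0.1, 0, 4.0],
    [0, 0, 0.15, 0, 4.0],
    [0, 0, 0.15, 0, 4.0]
  ]
}}

```text
clock: 11.05
ee_pos: [506.2, -183.5, 200.5]
ee_rot: [[0.4, 0.917, 0.004], [0.917, -0.4, -0.0], [0.001, 0.004, -1.0]]
contact_force: [-2.9, -1.0, 5.4]
finger_gap: 49.1
```

```bash
python3 d.py 505,-182.5,200.4;python3 ovl.py h4.png "tuple(P[:2])" -s -n
```

```text
505,-182.5,200.4 [0.04, -0.15, 0.0]
t 11.05 p [ 506.2 -183.5  200.5] gap 49.1 F [-2.9 -1.   5.4] x [0.4   0.917 0.001] z [ 0.004 -0.    -1.   ]
```

View pics/h4.png

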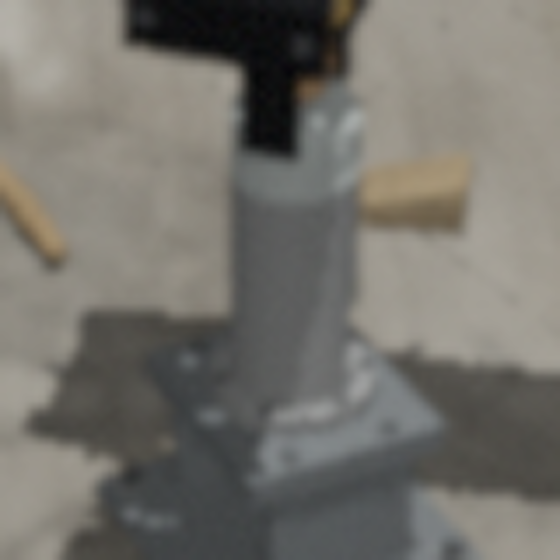

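The collar rests on the plate: TCP stopped at 200.5, which is the expected seated height, and the reaction is upward. Releasing.

Request:
{"fn": "step_arm", "kwargs": {
  "motion": [
    [0, 0, 0, 0, 5.2],
    [0, 0, 0, 0, 6],
    [0, 0, 0, 0, 7.5],
    [0, 0, 0, 0, 8.7],
    [0, 0, 0, 0, 8.7],
    [0, 0, 0, 0, 8.7]
  ]
}}

```text
clock: 11.75
ee_pos: [506.2, -183.4, 200.5]
ee_rot: [[0.4, 0.917, 0.004], [0.917, -0.4, -0.0], [0.001, 0.004, -1.0]]
contact_force: [-0.6, -0.3, 0.0]
finger_gap: 82.7
```

```bash
python3 d.py 505,-182.5,290
```

```text
505,-182.5,290 [0.05, -0.11, -8.95]
t 11.75 p [ 506.2 -183.4  200.5] gap 82.7 F [-0.6 -0.3  0. ] x [0.4   0.917 0.001] z [ 0.004 -0.    -1.   ]
```

Request:
{"fn": "step_arm", "kwargs": {
  "motion": [
    [0, 0, -1, 0, 8.7],
    [0, 0, -2, 0, 8.7],
    [0, 0, -2.8, 0, 8.7],
    [0, 0, -3, 0, 8.7],
    [0, 0, -3, 0, 8.7]
  ]
}}

```text
clock: 12.25
ee_pos: [506.4, -183.5, 231.0]
ee_rot: [[0.4, 0.917, 0.005], [0.917, -0.4, -0.0], [0.002, 0.005, -1.0]]
contact_force: [-0.8, 0.9, 0.4]
finger_gap: 86.6
```

```bash
python3 d.py 506,-183.2,230.5;python3 - <<'E'
from h import *
a=manip.grab_frame("side")
u=proj(a,(506,-183.4,140));c,r=int(u[0])-30,int(u[1])-35;s=8
m=cv2.resize(a["image"][r:r+75,c:c+65],None,fx=s,fy=s,interpolation=2)[:,:,::-1].copy()
for z0,z1,R in((75,83,33),(83,207,25),(219,239,15)):
    h=hull(a,506,-183.4,[(z0,R),(z1,R)]);cv2.polylines(m,[np.int32((h[:,0]-[c,r]+.5)*s)],True,(255,0,255),1)
cv2.imwrite("pics/h5.png",m)
E
```

```text
506,-183.2,230.5 [0.01, -0.04, 0.05]
t 12.25 p [ 506.4 -183.5  231. ] gap 86.6 F [-0.8  0.9  0.4] x [0.4   0.917 0.002] z [ 0.005 -0.    -1.   ]
```

View pics/h5.png

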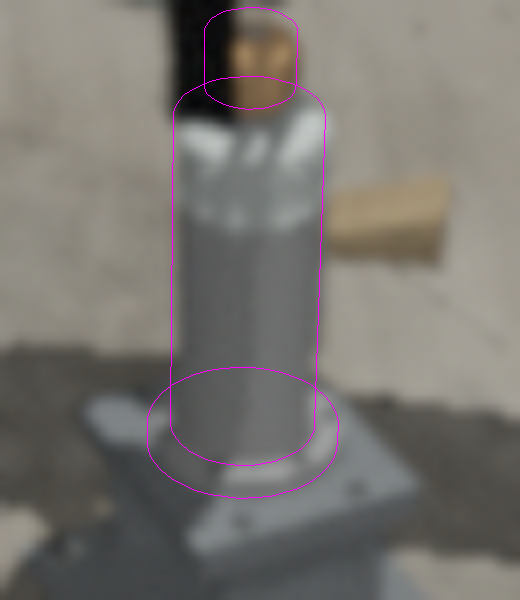

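The extruder is upright and seated (side crop). Its barrel is within about 1.5 mm of the model, slightly toward -x. Closing on the knob, with fingertips 4 mm above the cap.

Request:
{"fn": "step_arm", "kwargs": {
  "motion": [
    [0, -0.1, 0, 0, 7],
    [0, -0.1, 0, 0, 5.5],
    [0, -0.1, 0, 0, 4.2],
    [0, -0.1, 0, 0, 3.4],
    [0, -0.1, 0, 0, 2.4],
    [0, -0.1, 0, 0, 2],
    [0, -0.1, 0, 0, 2],
    [0, -0.1, 0, 0, 2]
  ]
}}

```text
clock: 13.1
ee_pos: [505.2, -183.0, 230.5]
ee_rot: [[0.4, 0.917, 0.004], [0.917, -0.4, -0.0], [0.001, 0.004, -1.0]]
contact_force: [0.4, -0.0, 0.4]
finger_gap: 30.6
```

Request:
{"fn": "step_arm", "kwargs": {
  "motion": [
    [0, 0, 0, 0, 2],
    [0, 0, 0, 0, 2]
  ]
}}

```text
clock: 13.3
ee_pos: [505.2, -183.0, 230.5]
ee_rot: [[0.4, 0.917, 0.004], [0.917, -0.4, -0.0], [0.001, 0.004, -1.0]]
contact_force: [0.7, -0.5, -0.2]
finger_gap: 28.6
```

```bash
python3 d.py 506,-183.2,230.5
```

```text
506,-183.2,230.5 [0.01, 0.08, 0.0]
t 13.3 p [ 505.2 -183.   230.5] gap 28.6 F [ 0.7 -0.5 -0.2] x [0.4   0.917 0.001] z [ 0.004 -0.    -1.   ]
```

Knob gripped. I'll draw up a bit and check force.

Request:
{"fn": "step_arm", "kwargs": {
  "motion": [
    [0, 0, -0.3, 0, 2],
    [0, 0, -0.7, 0, 2],
    [0, 0, -1.2, 0, 2],
    [0, 0, -1.7, 0, 2],
    [0, 0, -2, 0, 2],
    [0, 0, -2, 0, 2]
  ]
}}

```text
clock: 13.9
ee_pos: [505.4, -183.1, 251.1]
ee_rot: [[0.4, 0.917, 0.005], [0.917, -0.4, -0.001], [0.002, 0.005, -1.0]]
contact_force: [-0.7, 0.2, -2.2]
finger_gap: 28.1
```

```bash
python3 d.py 505.2,-183,294.5;python3 - <<'E'
from h import *
a=manip.grab_frame("side");crop(a,"k1.png",346,195,90,110,5)
E
```

```text
505.2,-183,294.5 [0.01, 0.0, -4.34]
t 13.9 p [ 505.4 -183.1  251.1] gap 28.1 F [-0.7  0.2 -2.2] x [0.4   0.917 0.002] z [ 0.005 -0.001 -1.   ]
```

View pics/k1.png

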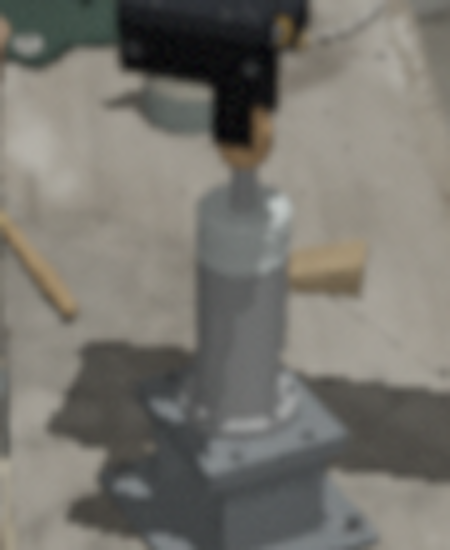

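The rod is sliding out through the cap. The load is 2.2 N, the plunger's own weight, and the barrel is still seated. Continuing.

Request:
{"fn": "step_arm", "kwargs": {
  "motion": [
    [0, 0, -0.5, 0, 2],
    [0, 0, -1.2, 0, 2],
    [0, 0, -2, 0, 2],
    [0, 0, -2.8, 0, 2],
    [0, 0, -3.5, 0, 2],
    [0, 0, -4.1, 0, 2],
    [0, 0, -4.3, 0, 2],
    [0, 0, -4.3, 0, 2]
  ]
}}

```text
clock: 14.75
ee_pos: [505.1, -183.1, 294.0]
ee_rot: [[0.4, 0.917, 0.005], [0.917, -0.4, -0.001], [0.002, 0.005, -1.0]]
contact_force: [0.3, 0.0, -1.9]
finger_gap: 28.1
```

Request:
{"fn": "step_arm", "kwargs": {
  "motion": [
    [0, 0, 0, 0, 2],
    [0, 0, 0, 0, 2]
  ]
}}

```text
clock: 14.95
ee_pos: [505.0, -183.0, 293.7]
ee_rot: [[0.4, 0.917, 0.005], [0.917, -0.4, -0.0], [0.001, 0.004, -1.0]]
contact_force: [-0.7, 0.2, -1.5]
finger_gap: 28.0
```

```bash
python3 d.py 505.2,-183,294.5;python3 - <<'E'
from h import *
a=manip.grab_frame("side")
u=proj(a,(505,-183,160));c,r=int(u[0])-30,int(u[1])-45;s=7
m=cv2.resize(a["image"][r:r+85,c:c+65],None,fx=s,fy=s,interpolation=2)[:,:,::-1]
m2=m.copy()
for z0,z1,R in((75,83,33),(83,207,25),(207,277,7),(283,303,15)):
    h=hull(a,505,-183,[(z0,R),(z1,R)]);cv2.polylines(m,[np.int32((h[:,0]-[c,r]+.5)*s)],True,(255,0,255),1)
cv2.imwrite("pics/k2.png",cv2.resize(np.hstack([m,m2]),(800,523)))
b=manip.grab_frame("top");save(b,"k3.png")
E
```

```text
505.2,-183,294.5 [0.01, 0.02, -0.08]
t 14.95 p [ 505.  -183.   293.7] gap 28.0 F [-0.7  0.2 -1.5] x [0.4   0.917 0.001] z [ 0.005 -0.    -1.   ]Traceback (most recent call last):
  File "<stdin>", line 7, in <module>
cv2.error: OpenCV(4.12.0) :-1: error: (-5:Bad argument) in function 'polylines'
> Overload resolution failed:
>  - Layout of the output array img is incompatible with cv::Mat
>  - Expected Ptr<cv::UMat> for argument 'img'
```

```bash
python3 - <<'E'
from h import *
a=manip.grab_frame("side")
u=proj(a,(505,-183,160));c,r=int(u[0])-30,int(u[1])-48;s=7
m=cv2.resize(a["image"][r:r+85,c:c+65],None,fx=s,fy=s,interpolation=2)[:,:,::-1].copy()
m2=m.copy()
for z0,z1,R in((75,83,33),(83,207,25),(207,276.3,7),(283,302,15)):
    h=hull(a,505,-183,[(z0,R),(z1,R)]);cv2.polylines(m,[np.int32((h[:,0]-[c,r]+.5)*s)],True,(255,0,255),1)
cv2.imwrite("pics/k2.png",cv2.resize(np.hstack([m,m2]),(800,523)))
b=manip.grab_frame("top");save(b,"k3.png")
for l in("knob","ring","cap","collar"): print(l,[(np.round(x["centre"],1).tolist(),round(x["conf"],2)) for x in manip.place_of(a,l)][:4], )
for X in((505,-183,292),(505,-183,199)):print(proj(a,X))
E
```

```text
knob [([289.0, 298.0], 0.97), ([353.6, 318.9], 0.77), ([291.6, 271.1], 0.65), ([347.0, 222.3], 0.61)]
ring [([349.1, 220.3], 0.87), ([257.2, 375.5], 0.24)]
cap [([349.5, 183.1], 0.9)]
collar [([348.9, 223.5], 0.75)]
[349.73169707 151.19404709]
[349.00963621 182.69239775]
```

View pics/k2.png

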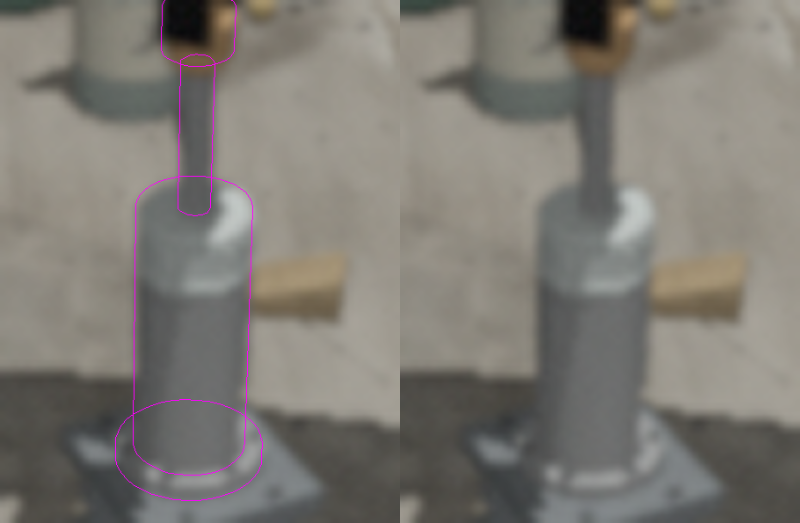

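View pics/k3.png

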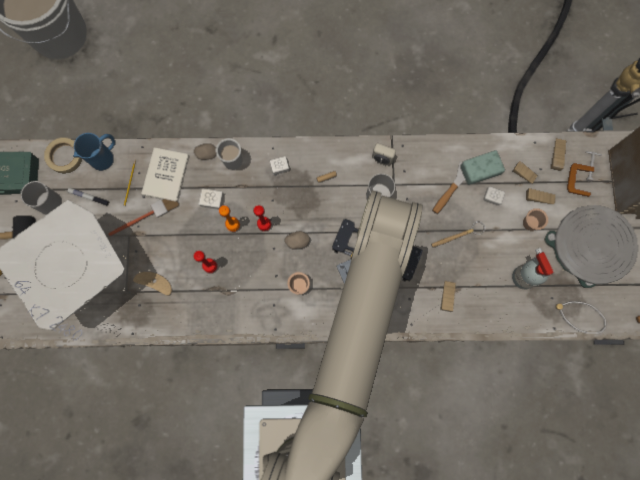

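The collar is on the ring, the barrel is upright, and the rod and knob match the model for a lift of about 63 mm. The bystanders are untouched in the top view. I'll nudge up 1 mm and check the hold is steady.

Request:
{"fn": "step_arm", "kwargs": {
  "motion": [
    [0, 0, -0.1, 0, 2],
    [0, 0, -0.1, 0, 2],
    [0, 0, -0.1, 0, 2],
    [0, 0, -0.1, 0, 2],
    [0, 0, -0.1, 0, 2],
    [0, 0, -0.1, 0, 2]
  ]
}}

```text
clock: 15.9
ee_pos: [505.1, -183.0, 294.9]
ee_rot: [[0.4, 0.917, 0.005], [0.917, -0.4, -0.0], [0.002, 0.005, -1.0]]
contact_force: [-0.2, 0.1, -2.0]
finger_gap: 28.4
```

```bash
python3 d.py 505.2,-183,294.5;python3 - <<'E'
from h import *
a=manip.grab_frame("side")
u=proj(a,(505,-183,240));c,r=int(u[0])-20,int(u[1])-25;s=14
m=cv2.resize(a["image"][r:r+40,c:c+40],None,fx=s,fy=s,interpolation=2)[:,:,::-1].copy()
# knob profile rounded below: z offset from underside
k0=213+63.9
for z,R in((207,25),(k0,7),(k0+3,12),(k0+6,15)):
    pts=np.array([proj(a,(504.5+R*np.cos(k),-183+R*np.sin(k),z)) for k in np.linspace(0,6.283,60)])
    cv2.polylines(m,[np.int32((pts-[c,r]+.5)*s)],True,(0,255,0),1)
cv2.imwrite("pics/k4.png",m)
E
```

```text
505.2,-183,294.5 [0.0, 0.01, 0.04]
t 15.9 p [ 505.1 -183.   294.9] gap 28.4 F [-0.2  0.1 -2. ] x [0.4   0.917 0.002] z [ 0.005 -0.    -1.   ]
```

View pics/k4.png

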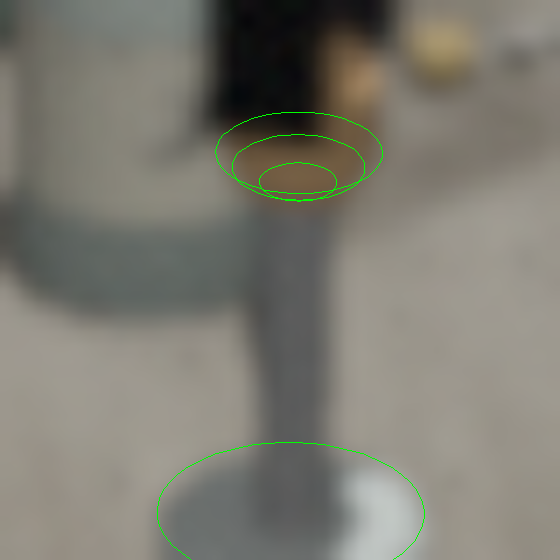

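The knob underside and the cap top are both offset from the model by the same ~0.8 pixel. That is calibration bias, so the relative lift of about 64 mm holds and there's no slip. Handing in.

```bash
python3 -c "
from rig import manip
print(manip.hand_in())"; python3 d.py
```

```text
the job is handed in; nothing more can be done
None
the job is handed in; nothing more can be done
```

The extruder is seated in the stand. The plunger is drawn up about 64 mm, so the piston's underside should be about 1 cm above the window's top edge. The knob is still in the gripper. I handed in at 15.9 s, and the hand-in reported no verdict.

- **Seating:** I lifted the extruder by its cap, set it in the ring at about (505, -183), and let go. The tool stopped at 200.5 mm, against 200.4 mm expected for a seated collar. The side picture shows the barrel upright with the collar on the plate.
- **Draw height:** The lift follows from the tool heights, 230.5 to 294.9 mm. In the last crop the knob and the cap were off the model by the same ~0.8 pixel, so the lift agrees and I saw no slip. The piston itself cannot be seen, so its height is inferred.
- **Forces and hold:** Load was about 2 N while drawing and holding, which is the plunger's own weight, and the highest wrist reading was about 10 N.
- **Readings that differed:** The grip opening on the knob read 28.0–28.6 mm, a little under its 30 mm. My first estimate of the ring was about 3 mm off; I corrected it before inserting.
- **Bystanders:** The last top view shows the bench items it could see unmoved; the arm partly hid the area around the stand.

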